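# Mix a sample tube on a touch mixer

## Task

Mix the orange-capped tube on the small light-grey touch mixer: first press the green-dotted end of the mixer's rocker switch right down (touch mode, in which it only runs while its cup is pressed), then take the orange-capped tube out of the rack and stand its pointed end in the black rubber cup. Pushing with the tube alone, press the cup about half way down its 10 mm of spring travel, never to the bottom stop, keep it there for 3 seconds and finish like that, still gripping the tube upright and holding the cup down. Leave the other two tubes and everything else on the bench alone.

Things in the scene. Friction and masses are not known exactly. Their poses are not given: they have to be found in the camera images.
- touch_mixer: small light-grey wedge-shaped mixer, 170 deep (x), 115 wide (y), 88 high to its top (mm); fixed. Origin: centre of its underside. Its sloping panel (0.41 rad from level) faces its own -x, z up; on the panel the rocker switch at the +y half, a fixed round dial (25 across, 15 proud) at the -y half, centres 44 apart. The black rubber cup stands on top, 32 mm to +x of the origin.
- mode_rocker (a joint): the mixer's grey rocker switch, 43 mm long along the mixer's y, 23 mm wide, rocking about its middle. 0: the dark-dotted end is down, the green-dotted end proud; 0.34 rad: green-dotted end fully down (touch mode; 0.27 or more counts). Stays where left; 2 to 3 N at the green dot move it, the end drops about 5 mm.
- rocker_green_end (a point): the point on the rocker's top face at the green dot, 15 mm from the rocker's pivot; press here, straight down, with closed fingertips. About 80 mm above the bench while proud, 75 mm when down.
- mixer_cup (a joint): how far the black rubber cup is pressed straight down: 0 m free, 0.010 m at its bottom stop. Spring: 2 N to start it moving, then 1 N per mm (7 N at 5 mm). It springs back up when let go.
- cup_seat (a point): centre of the inner floor of the rubber cup (moves with it), 113 mm above the bench when free. The cup is a funnel, outside 49 mm across; inside about 39 mm across at the rim, 17 mm above this floor, and 20 mm near the floor. The tube's pointed foot goes in vertically and rests on this floor.
- rack: blue tube rack with one row of three holes (31 mm in diameter) along its own y, 50 mm apart, the middle one at its centre; 56 mm (x) by 166 mm (y), top surface 57 mm above the bench. Fixed to the bench. Origin: centre of its underside.
- tube_orange: conical screw-cap tube, the one to be mixed, upright in one of the rack holes. Barrel 28 in diameter, pointed foot (cone 19 high), orange cap 34 in diameter, 15.5 tall; 114 tall overall (mm), 35 to 70 g. Origin: the tip of its foot, 5 mm above the bench in the rack; z up to the cap. The cap's underside is 46 mm above the rack's top; grip barrel or cap, 50 N or more.
- tube_blue: conical screw-cap tube, not to be disturbed, upright in one of the rack holes. Barrel 28 in diameter, pointed foot (cone 19 high), blue cap 34 in diameter, 15.5 tall; 114 tall overall (mm), 35 to 70 g. Origin: the tip of its foot, 5 mm above the bench in the rack; z up to the cap. The cap's underside is 46 mm above the rack's top; grip barrel or cap, 50 N or more.
- tube_white: conical screw-cap tube, not to be disturbed, upright in one of the rack holes. Barrel 28 in diameter, pointed foot (cone 19 high), white cap 34 in diameter, 15.5 tall; 114 tall overall (mm), 35 to 70 g. Origin: the tip of its foot, 5 mm above the bench in the rack; z up to the cap. The cap's underside is 46 mm above the rack's top; grip barrel or cap, 50 N or more.
- timer: white bench timer, 62x62x19 (mm); a bystander, loose. Origin: centre of its underside.
- plate: white 96-well plate, beside the blue platform mixer at the right, 85x128x15 (mm); a bystander, loose. Origin: centre of its underside.
- black_marker: marker pen with a black cap, 131 long, 14 thick (mm); a bystander, loose. Origin: centre of its underside.
- red_marker: marker pen with a red cap, 131 long, 14 thick (mm); a bystander, loose. Origin: centre of its underside.
- tweezers: thin steel tweezers lying near the front edge, 125 long (mm); a bystander, loose. Origin: centre of its underside.
- pink_bottle: clear bottle with a blue cap and pink contents, 52 across, 107 high (mm); a bystander, loose. Origin: centre of its underside.
- culture_dish: round pink culture dish, 91 across, 16 high (mm); a bystander, loose. Origin: centre of its underside.
Things that resemble listed ones, but are neither listed nor needed, are in the scene too. Leave any purple or yellow look-alike of the tube_orange alone.

How it is judged:
On the way, in this order (a step that is already met when the one before it is completed fails the run):
1. the green-dotted end of the rocker is pressed down (value of joint mode_rocker above 0.27 rad), for 0.1 s.
2. the orange-capped tube is held by the fingers, clear above the rack (z of tube_orange in the frame of rack above 0.06 m and contact force between the fingers and tube_orange above 1 N), for 0.1 s.
3. the tube, held upright in the cup, presses the cup about half way down (3 to 7.5 mm) and keeps it there (value of joint mixer_cup between 0.003 and 0.0075 m and horizontal distance between tube_orange and cup_seat below 0.005 m and angle between tube_orange's own z axis and vertical below 0.17 rad and contact force between tube_orange and touch_mixer above 2 N and contact force between the fingers and tube_orange above 3 N and contact force between each of the arm, the fingers and touch_mixer below 0.5 N and value of joint mode_rocker above 0.27 rad), for 2.5 s.
At the end, for the whole second after the job is handed in: The rocker's green-dotted end is down (0.27 rad or more); the orange-capped tube, held in the fingers and upright within 0.17 rad, stands with its foot in the cup (within 5 mm of the cup's axis) and keeps it pressed 3 to 7.5 mm down; the robot itself does not touch the mixer (all of step 3); the arm keeps its last pose, push and grip.
It fails at once if the cup is driven to its bottom stop (value of joint mixer_cup above 0.0095 m).
It fails at once if another tube is disturbed (moved more than 20 mm) (distance of any of tube_blue, tube_white from where it was at the start of the episode above 0.02 m).
It fails at once if a bystander is pushed more than 20 mm (distance of any of timer, plate, black_marker, red_marker, tweezers, pink_bottle, culture_dish from where it was at the start of the episode above 0.02 m).
It also fails if it takes over 59 s, if anything falls off the work surface, if the arm or the gripper's body presses on something with over 40 N, if the wrist force passes 120 N, or if a joint passes its speed limit or range.

## Robot

A 6-joint arm with a two-finger parallel gripper is mounted at the origin on a cart in front of the work surface, level with it; the furniture and walls round the work are solid. World frame = base frame: x ahead of the robot, y to its left, z up, the work surface at z = 0. Lengths are in m, angles in rad, forces in N, time in s.
With the tool pointing down it reaches from about 0.3 to 0.85 m from the base axis. Payload 5.4 kg.
Tool frame: the origin (TCP) lies midway between the tips of the shut fingers; the grasp point (between the pads) lies 19 mm behind it (bot.grip_depth is the distance from the TCP to the grasp point, in m); z points along the fingers, y is the line along which they close (so a half turn about z gives the same grasp; the last joint's range is limited). The gripper opens to 85 mm and grips with 20 to 120 N. Pads are 22 mm wide; open, the fingers measure 114 mm over their backs; the gripper's body (76 mm by 85 mm) begins 54 mm behind the grasp point. The pads swing forward as they close: fully open they stand 13 mm farther back than shut.
Start: joints at [1.102, 0.158, 1.597, -0, 1.386, -0.21], TCP at [0.147, 0.556, 0.231] pointing down, gripper open.
Joint ranges: [-2.91, 2.91], [-0.94, 2.29], [0.18, 2.7], [-1.29, 4.43], [0.17, 2.64], [-3, 3]. Speed limits (rad/s): [2.57, 2.57, 3.14, 3.14, 3.14, 3.14].

## Interface

Orientations are given as a 3x3 rotation matrix whose columns are the frame's x, y, z axes.
In Python, from rig import bot, optics gives the robot as it stands. The module is installed in compiled form; this text tells all that it offers.
- The arm moves only by the tool servo_tool, never from a script. Its argument "series" is a list of rows, each a list of 5 numbers: the shift along the world's x, y, z each as a share of 30 mm, from -1 to 1, then the turn about the world's z as a share of 0.12 rad, from -1 to 1, then the opening, from 0 (shut) to 1 (fully open). In form: [[dx, dy, dz, spin, jaw], ...]. A call has 1 to 20 rows; each row shifts and turns the commanded pose from where the row before left it; what a row does not reach is not made up. A row lasts 1/8 s, in which the tool goes at most 62.5 mm and 10.7 degrees, less where a joint would pass 70% of its speed; a pose out of reach is approached as far as the arm can. A call with a number of a shift or a turn outside -1 to 1 is refused whole. A call with a gripper value outside its range is refused whole. The fingers move at their own pace and stop on an object; the grip force is fixed at half the most. Time passes only in rows, so rows that do not move let the fingers close. It gives the time, the measured TCP pose, the force, the opening and the grip force at its end, in the units of the state.
- bot.get_state(): the state, without advancing time (a new reading comes with each control period).
- optics.snapshot(name): name is "scene" or "top" or "wrist"; returns the picture (384x512x3 uint8, red, green, blue); there is no depth.
- optics.get_calibration(name): a dict with "intrinsics" (3x3 intrinsics, pixels), "pose" (4x4, takes a point from camera to world coordinates). Camera axes: x right, y down, z forward; pixel columns grow to the right and rows downward; lengths in m; the calibration is good to about 2 mm. A picture is of the moment at which its call begins: read the wrist's pose just before it. get_calibration takes no time and is no camera call; for the wrist camera it gives the pose at the moment of the call.
- bot.close_job(): hands the job in; it is judged then, once.
The state is a dict: "time_s": time; "q": joint angles; "qvel": joint speeds; "joint_torque": joint torques, N m; "eef_pos": TCP position; "tool_rot": TCP orientation; "contact_force": force on the tool from outside, world axes, zero at the start; "moment": the same for the moment, N m; "gripper_width": opening from 0.0 (shut) to 1.0 (fully open); "finger_force": force on a finger pad.
Only numpy, scipy, OpenCV 4.12 (cv2) and the standard library are available. Lean on these libraries where they do the work, as an engineer would, in place of code of your own. Each camera call takes 0.05 s, during which the arm holds its last target. There are 200 camera calls.

## Working session

There is one attempt and no reset: what is moved stays moved. The work goes in short steps, Python scripts to look and compute and a tool call to move; the robot and the scene stay as the last step left them, time stands still between calls to the robot, and variables do not carry over. Pictures are saved under pics/ and viewed, at most 10 in all, crops included, and the job is handed in when it is done.

Besides the shell and the picture viewer there is one more tool, called by a JSON object that holds its "name" and its "arguments", one argument or row to a line. servo_tool: Moves the arm, as the interface text tells. Shift numbers are shares of 30 mm and turn numbers shares of 0.12 rad, none past 1 either way. Its arguments: {"type":"object","properties":{"series":{"type":"array","items":{"type":"array","items":{"type":"number"}}}},"required":["series"]}

```bash
mkdir -p pics; cat > h.py <<'E'
import numpy as np, cv2
from rig import bot, optics
def save(name,fn,crop=None,s=1):
    im=optics.snapshot(name)[:,:,::-1]
    if crop: im=im[crop[1]:crop[3],crop[0]:crop[2]]
    cv2.imwrite('pics/'+fn,cv2.resize(im,None,fx=s,fy=s,interpolation=cv2.INTER_CUBIC))
def ray(cal,u,v,z):
    K,T=cal['intrinsics'],cal['pose']
    d=T[:3,:3]@np.linalg.inv(K)@[u,v,1]; o=T[:3,3]
    return o+d*(z-o[2])/d[2]
def proj(cal,p):
    K,T=cal['intrinsics'],cal['pose']
    c=K@(T[:3,:3].T@(np.array(p)-T[:3,3])); return c[:2]/c[2]
E
python3 - <<'E'
from h import *
np.set_printoptions(precision=3,suppress=True)
save('top','top1.png',s=1.5); save('scene','scene1.png',s=1.5)
for n in('top','scene'): print(optics.get_calibration(n))
print(bot.get_state())
E
```

```text
{'intrinsics': array([[490.264,   0.   , 259.362],
       [  0.   , 490.264, 190.414],
       [  0.   ,   0.   ,   1.   ]]), 'pose': array([[ 0.002, -0.989,  0.145,  0.329],
       [-1.   , -0.001,  0.003,  0.018],
       [-0.002, -0.145, -0.989,  1.383],
       [ 0.   ,  0.   ,  0.   ,  1.   ]])}
{'intrinsics': array([[380.805,   0.   , 260.373],
       [  0.   , 380.805, 191.709],
       [  0.   ,   0.   ,   1.   ]]), 'pose': array([[-0.803, -0.44 ,  0.402,  0.048],
       [-0.596,  0.606, -0.527,  0.612],
       [-0.011, -0.663, -0.749,  0.914],
       [ 0.   ,  0.   ,  0.   ,  1.   ]])}
{'time_s': 0.1, 'q': array([ 1.102,  0.159,  1.598, -0.   ,  1.386, -0.21 ]), 'qvel': array([ 0.001, -0.002, -0.003, -0.001, -0.001, -0.001]), 'joint_torque': array([ -0.   , -39.699, -33.234,  -0.   ,   0.004,  -0.   ]), 'eef_pos': array([0.147, 0.555, 0.23 ]), 'tool_rot': array([[-0.967,  0.256, -0.001],
       [ 0.256,  0.967, -0.002],
       [ 0.   , -0.002, -1.   ]]), 'contact_force': array([-0.451, -0.215, -0.501]), 'moment': array([-0.031, -0.052, -0.012]), 'finger_force': 0.0, 'gripper_width': 0.9959293202892062}
```

View pics/top1.png

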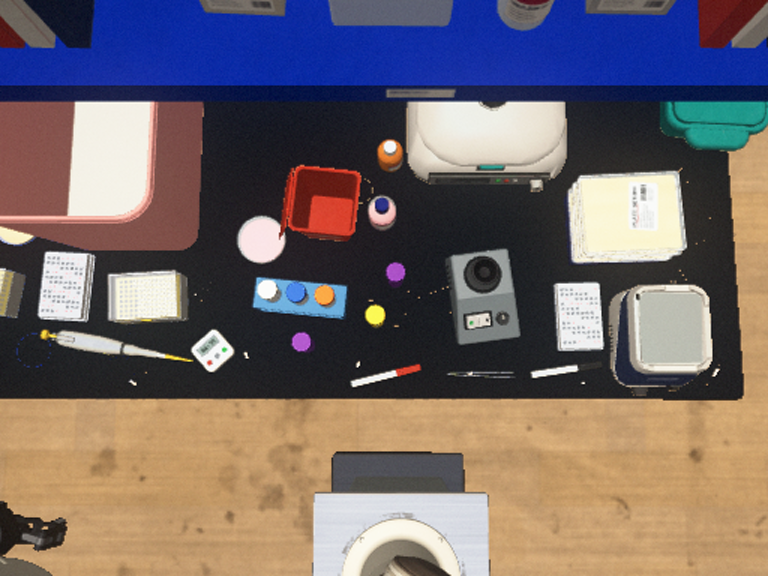

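View pics/scene1.png

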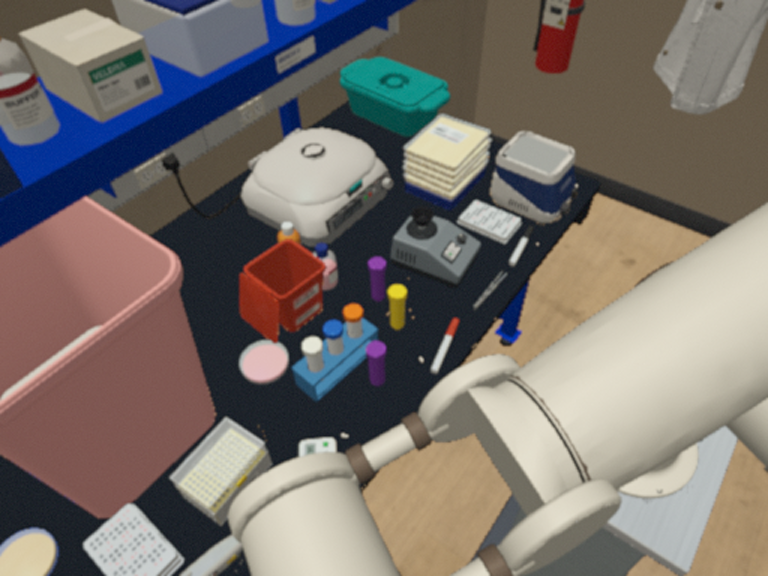

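The top view shows the orange cap at about (324,295)/1.5, the cup at (482,272)/1.5 and the rocker at (479,320)/1.5. I'll enlarge that area next.

```bash
python3 - <<'E'
from h import *
im=optics.snapshot('top')[:,:,::-1]
a=im[160:235,290:355]; b=im[178:220,160:260]
f=lambda a,s:cv2.resize(a,None,fx=s,fy=s,interpolation=cv2.INTER_CUBIC)
A=f(a,8); B=f(b,4)
cv2.imwrite('pics/c1.png',A); 
o=np.zeros((600,800,3),np.uint8); o[:600,:390]=f(a,8)[:600,:390] if 0 else f(a,6)[:450].shape and np.vstack([f(a,6),np.zeros((150,390,3),np.uint8)]); o[:168,400:800]=B
cv2.imwrite('pics/c2.png',o)
E
```

```text
(no output)
```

View pics/c2.png

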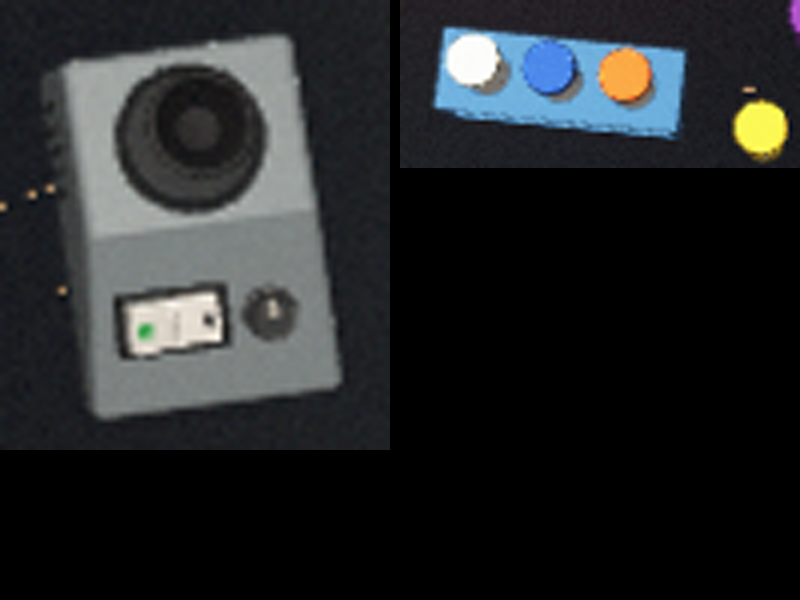

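The crop shows the green dot at (145,331), the cup floor at (197,126) and its rim centre at about (200,120) in the mixer crop. The orange cap's centre is at (625,75) in the rack crop.

```bash
python3 - <<'E'
from h import *
np.set_printoptions(precision=4,suppress=True)
c=optics.get_calibration('top')
A=lambda x,y,z:ray(c,290+(x+.5)/6-.5,160+(y+.5)/6-.5,z)
B=lambda x,y,z:ray(c,160+(x-400+.5)/4-.5,178+(y+.5)/4-.5,z)
for n,p in dict(green=A(145,331,.08),dark=A(209,320,.075),dial=A(270,311,.085),floor=A(197,126,.113),rim=A(200,121,.13),base=A(192,139,.088),tl=A(65,62,.088),tr=A(290,38,.088),ml=A(92,240,.088),mr=A(308,210,.088),
  orange=B(625,75,.119),blue=B(549,68,.119),white=B(473,60,.119)).items(): print(n,p)
E
```

```text
green [ 0.4553 -0.1233  0.08  ]
dark [ 0.4608 -0.1525  0.075 ]
dial [ 0.4638 -0.1783  0.085 ]
floor [ 0.5422 -0.1438  0.113 ]
rim [ 0.5415 -0.143   0.13  ]
base [ 0.5405 -0.1446  0.088 ]
tl [ 0.5754 -0.0884  0.088 ]
tr [ 0.5864 -0.1893  0.088 ]
ml [ 0.495  -0.0995  0.088 ]
mr [ 0.5086 -0.1956  0.088 ]
orange [0.4991 0.1349 0.119 ]
blue [0.5037 0.1844 0.119 ]
white [0.5089 0.234  0.119 ]
```

{"name": "servo_tool", "arguments": {
  "series": [
    [1, -1, 0, -1, 0],
    [1, -1, 0, -1, 0],
    [1, -1, 0, -1, 0],
    [1, -1, 0, -1, 0],
    [1, -1, 0, -1, 0],
    [1, -1, 0, -1, 0],
    [1, -1, 0, -1, 0],
    [1, -1, 0, -1, 0],
    [1, -1, 0, -1, 0],
    [1, -1, 0, -1, 0],
    [0, -1, 0, -1, 0],
    [0, -1, 0, -0.75, 0],
    [0, -1, 0, 0, 0],
    [0, -1, 0, 0, 0],
    [0, -1, 0, 0, 0],
    [0, -1, 0, 0, 0],
    [0, -1, 0, 0, 0],
    [0, -1, 0, 0, 0],
    [0, 0, 0, 0, 0]
  ]
}}

```text
time_s: 2.52
eef_pos: [0.447, 0.0146, 0.2311]
tool_rot: [[0.101, 0.995, -0.0], [0.995, -0.101, -0.0], [-0.0, -0.0, -1.0]]
contact_force: [0.2, 0.0, -0.3]
gripper_width: -0.0
finger_force: 0.0
```

{"name": "servo_tool", "arguments": {
  "series": [
    [0, -1, 0, 0, 0],
    [0, -1, 0, 0, 0],
    [0, -1, 0, 0, 0],
    [0, -1, 0, 0, 0],
    [0, -0.42, 0, 0, 0],
    [0, 0, -1, 0, 0],
    [0, 0, -1, 0, 0],
    [0, 0, -1, 0, 0],
    [0, 0, -1, 0, 0],
    [0, 0, -0.5, 0, 0],
    [0, 0, 0, 0, 0]
  ]
}}

```text
time_s: 3.9
eef_pos: [0.4466, -0.1159, 0.0956]
tool_rot: [[0.097, 0.995, -0.002], [0.995, -0.097, 0.001], [0.001, -0.002, -1.0]]
contact_force: [0.2, 0.1, 0.2]
gripper_width: 0.003
finger_force: 0.0
```

```bash
python3 - <<'E'
from h import *
save('wrist','w1.png',s=1.5)
c=optics.get_calibration('wrist');print(c['pose'],proj(c,[.4553,-.1233,.08]),proj(c,[.5418,-.1438,.113]))
E
```

```text
[[ 9.95306404e-01 -9.21916852e-02 -2.94254235e-02  4.55673864e-01]
 [-9.67736225e-02 -9.47649734e-01 -3.04294014e-01 -3.80268831e-02]
 [ 1.68383146e-04  3.05713386e-01 -9.52123573e-01  2.39298507e-01]
 [ 0.00000000e+00  0.00000000e+00  0.00000000e+00  1.00000000e+00]] [270.04134246 245.32143604] [458.10470711 301.246639  ]
```

View pics/w1.png

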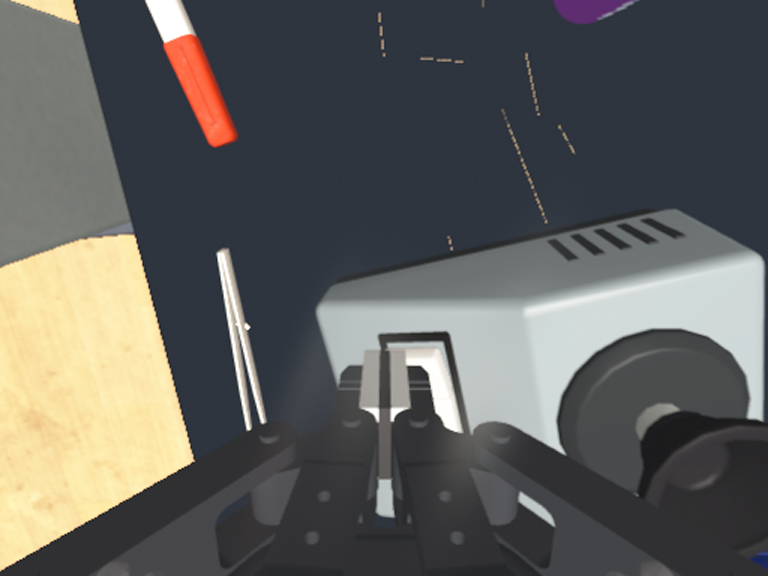

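The wrist view shows the thin fingertips at (386,375) over the -x side of the rocker's green end. I'll shift about 6 mm in +x and press.

{"name": "servo_tool", "arguments": {
  "series": [
    [0.2, -0.1, 0, 0, 0],
    [0, 0, -0.3, 0, 0],
    [0, 0, -0.2, 0, 0],
    [0, 0, -0.1, 0, 0],
    [0, 0, 0, 0, 0]
  ]
}}

```text
time_s: 4.58
eef_pos: [0.453, -0.1197, 0.078]
tool_rot: [[0.098, 0.995, -0.001], [0.995, -0.098, 0.0], [0.0, -0.001, -1.0]]
contact_force: [-0.3, -0.2, 0.0]
gripper_width: -0.0
finger_force: 0.2
```

{"name": "servo_tool", "arguments": {
  "series": [
    [0, 0, -0.1, 0, 0],
    [0, 0, 0, 0, 0]
  ]
}}

```text
time_s: 4.82
eef_pos: [0.4535, -0.1198, 0.0758]
tool_rot: [[0.098, 0.995, 0.001], [0.995, -0.098, 0.0], [0.0, 0.001, -1.0]]
contact_force: [-1.7, 2.5, 4.2]
gripper_width: -0.003
finger_force: 2.7
```

{"name": "servo_tool", "arguments": {
  "series": [
    [0, 0, -0.07, 0, 0],
    [0, 0, 0, 0, 0]
  ]
}}

```text
time_s: 5.08
eef_pos: [0.4538, -0.1198, 0.0752]
tool_rot: [[0.098, 0.995, 0.001], [0.995, -0.098, 0.0], [0.0, 0.001, -1.0]]
contact_force: [-5.5, 4.8, 18.2]
gripper_width: -0.002
finger_force: 9.6
```

{"name": "servo_tool", "arguments": {
  "series": [
    [0, 0, 1, 0, 0],
    [0, 0, 1, 0, 0],
    [0, 0.5, 1, 0, 0],
    [0, 1, 1, 0, 0.5],
    [0, 1, 0.2, 0, 1],
    [0.5, 1, 0, 0, 1],
    [0.5, 1, 0, 0, 1],
    [0.5, 1, 0, 0, 1],
    [0, 1, 0, 0, 1],
    [0, 1, 0, 0, 1],
    [0, 0.5, 0, 0, 1],
    [0, 0, 0, 0, 1]
  ]
}}

```text
time_s: 6.58
eef_pos: [0.498, 0.1205, 0.199]
tool_rot: [[0.096, 0.995, -0.0], [0.995, -0.096, -0.0], [-0.0, -0.0, -1.0]]
contact_force: [0.9, 0.6, -0.1]
gripper_width: 1.002
finger_force: 0.0
```

```bash
python3 - <<'E'
from h import *
a=optics.snapshot('top')[160:235,290:355,::-1]; 
c=optics.get_calibration('wrist'); w=optics.snapshot('wrist')[:,:,::-1]
f=lambda a,s:cv2.resize(a,None,fx=s,fy=s,interpolation=cv2.INTER_CUBIC)
o=np.zeros((384,780,3),np.uint8);o[:300,:260]=f(a,4);o[:,268:]=w
cv2.imwrite('pics/w2.png',o)
print(bot.get_state()['eef_pos'],c,proj(c,[.4991,.1349,.119]))
E
```

```text
[0.49820943 0.11946578 0.19910907] {'intrinsics': array([[315.66013474,   0.        , 256.08566841],
       [  0.        , 315.66013474, 188.20006036],
       [  0.        ,   0.        ,   1.        ]]), 'pose': array([[ 9.95308927e-01, -9.20437148e-02, -2.98009263e-02,
         5.06370703e-01],
       [-9.67476868e-02, -9.47424303e-01, -3.05003403e-01,
         1.98386836e-01],
       [-1.60475545e-04,  3.06455781e-01, -9.51884882e-01,
         3.41575432e-01],
       [ 0.00000000e+00,  0.00000000e+00,  0.00000000e+00,
         1.00000000e+00]])} [254.64178875 178.11933399]
```

View pics/w2.png

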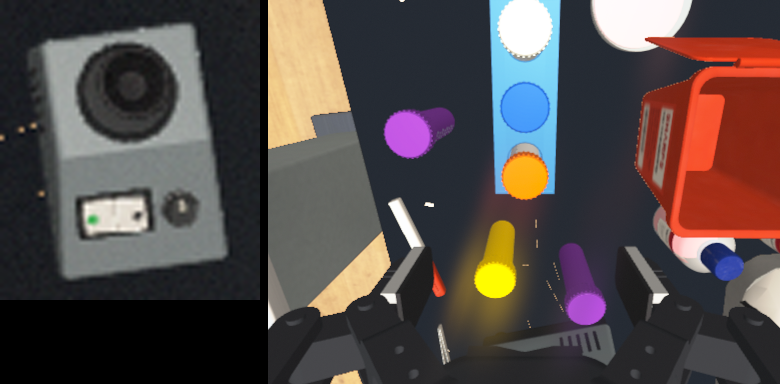

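Top crop: the green end has moved as a pressed rocker should (green lower, dark end raised). In the wrist view the orange cap is at (257,176), against a predicted (254.6,178), so the estimate holds to within 2 mm. Next is the grasp.

{"name": "servo_tool", "arguments": {
  "series": [
    [0.06, 0.55, 0, 0, 0.65],
    [0, 0, -0.5, 0, 0.65],
    [0, 0, -1, 0, 0.65],
    [0, 0, -1, 0, 0.65],
    [0, 0, -1, 0, 0.65],
    [0, 0, -0.7, 0, 0.65],
    [0, 0, -0.37, 0, 0.65],
    [0, 0, 0, 0, 0.65]
  ]
}}

```text
time_s: 7.68
eef_pos: [0.4992, 0.1366, 0.0611]
tool_rot: [[0.098, 0.995, -0.002], [0.995, -0.098, -0.0], [-0.0, -0.002, -1.0]]
contact_force: [0.3, -0.4, 0.3]
gripper_width: 0.651
finger_force: 0.0
```

{"name": "servo_tool", "arguments": {
  "series": [
    [0, 0, 0, 0, 0],
    [0, 0, 0, 0, 0],
    [0, 0, 0, 0, 0],
    [0, 0, 0, 0, 0],
    [0, 0, 0, 0, 0]
  ]
}}

```text
time_s: 8.3
eef_pos: [0.5009, 0.1367, 0.0629]
tool_rot: [[0.098, 0.995, 0.002], [0.995, -0.098, 0.0], [0.0, 0.002, -1.0]]
contact_force: [0.7, -1.1, 5.9]
gripper_width: 0.337
finger_force: 49.8
```

{"name": "servo_tool", "arguments": {
  "series": [
    [0, 0, 0.5, 0, 0],
    [0, 0, 0.8, 0, 0],
    [0, 0, 0.9, 0, 0],
    [0, 0, 0, 0, 0]
  ]
}}

```text
time_s: 8.8
eef_pos: [0.5013, 0.1368, 0.1304]
tool_rot: [[0.098, 0.995, 0.004], [0.995, -0.098, 0.0], [0.001, 0.004, -1.0]]
contact_force: [0.1, 0.7, -0.9]
gripper_width: 0.337
finger_force: 51.9
```

{"name": "servo_tool", "arguments": {
  "series": [
    [0, 0, 1, 0, 0],
    [0, -0.3, 1, 0, 0],
    [0, -0.7, 1, 0, 0],
    [0, -1, 0.7, 0, 0],
    [0, -1, 0, 0, 0],
    [0, -1, 0, 0, 0],
    [0, -1, 0, 0, 0],
    [0, -1, 0, 0, 0],
    [0, -1, 0, 0, 0],
    [0.4, -1, 0, 0, 0],
    [0.6, -1, 0, 0, 0],
    [0.3, -0.3, 0, 0, 0],
    [0.05, 0, 0, 0, 0],
    [0, 0, 0, 0, 0]
  ]
}}

```text
time_s: 10.55
eef_pos: [0.54, -0.1411, 0.2386]
tool_rot: [[0.097, 0.995, -0.001], [0.995, -0.097, 0.001], [0.001, -0.001, -1.0]]
contact_force: [-0.4, 0.6, -0.3]
gripper_width: 0.337
finger_force: 51.5
```

```bash
python3 - <<'E'
from h import *
np.set_printoptions(precision=4,suppress=True)
e=bot.get_state()['eef_pos'];print(e)
o=np.zeros((560,790,3),np.uint8)
cw=optics.get_calibration('wrist'); w=optics.snapshot('wrist')[:,:,::-1]; s=optics.snapshot('scene')[:,:,::-1]
cs=optics.get_calibration('scene')
ps=proj(cs,e-[0,0,.03]).astype(int); print('scene crop',ps)
x0,y0=ps-[35,70]
f=lambda a,s:cv2.resize(a,None,fx=s,fy=s,interpolation=cv2.INTER_CUBIC)
o[:,:280]=f(s[y0:y0+140,x0:x0+70],4); o[:384,284:784]=w[:,6:506]
cv2.imwrite('pics/w3.png',o); print(x0,y0)
for p in([.5418,-.1438,.113],[.5418,-.1438,.130],[e[0],e[1],e[2]-.058]): print(proj(cw,p)+[278,0],(proj(cs,p)-[x0,y0]+.5)*4-.5)
E
```

```text
[ 0.54   -0.1411  0.2386]
scene crop [281 122]
246 52
[535.8533 183.1975] [139.2081 376.9582]
[535.9367 189.0902] [139.8207 360.4916]
[533.3154 208.4505] [141.6475 312.0741]
```

View pics/w3.png

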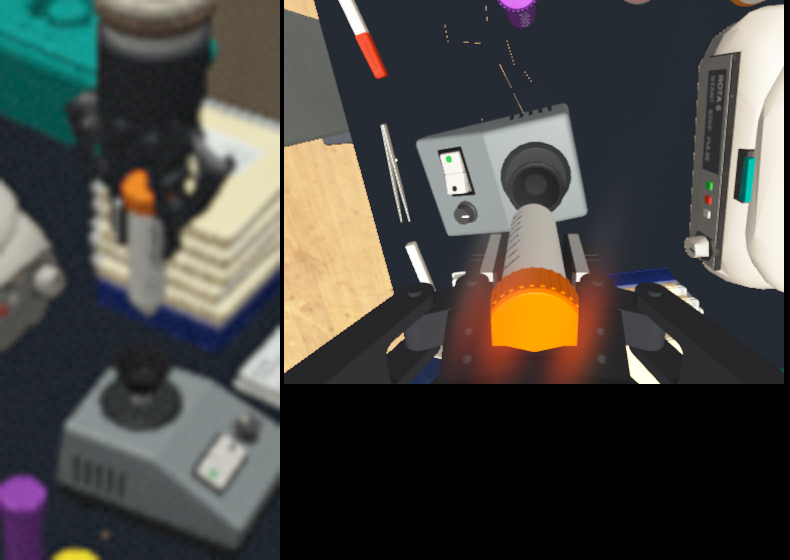

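The wrist view shows the cup floor at (536,184), against a predicted (535.9,183.2). In the scene crop the tip is at about (148,312), against a predicted (141.6,312), so the tube may be slightly off or tilted. I'll check that with an enlarged overlay.

```bash
python3 - <<'E'
from h import *
np.set_printoptions(precision=2,suppress=True)
e=bot.get_state()['eef_pos']
s=optics.snapshot('scene')[:,:,::-1]; cs=optics.get_calibration('scene')
x0,y0,k=262,85,9
a=cv2.resize(s[y0:y0+65,x0:x0+45],None,fx=k,fy=k,interpolation=cv2.INTER_CUBIC); b=a.copy()
P=lambda p:(proj(cs,p)-[x0,y0]+.5)*k-.5
for h,r in((0,0),(.019,.014),(.09,.014),(.0985,.017),(.114,.017)):
    q=[P(e+[r*np.cos(t),r*np.sin(t),h-.058]) for t in np.linspace(0,6.3,40)]
    cv2.polylines(b,[np.array(q).astype(np.int32)],True,(0,255,0),1)
cv2.circle(b,tuple(P(e-[0,0,.058]).astype(int)),3,(0,0,255),-1)
for d in([.005,0,0],[0,.005,0]): print(P(e+d)-P(e))
cv2.imwrite('pics/s4.png',np.hstack([a[:,:390],b[:,:400]]))
E
```

```text
[-12.84  -5.56]
[-8.84  7.78]
```

View pics/s4.png

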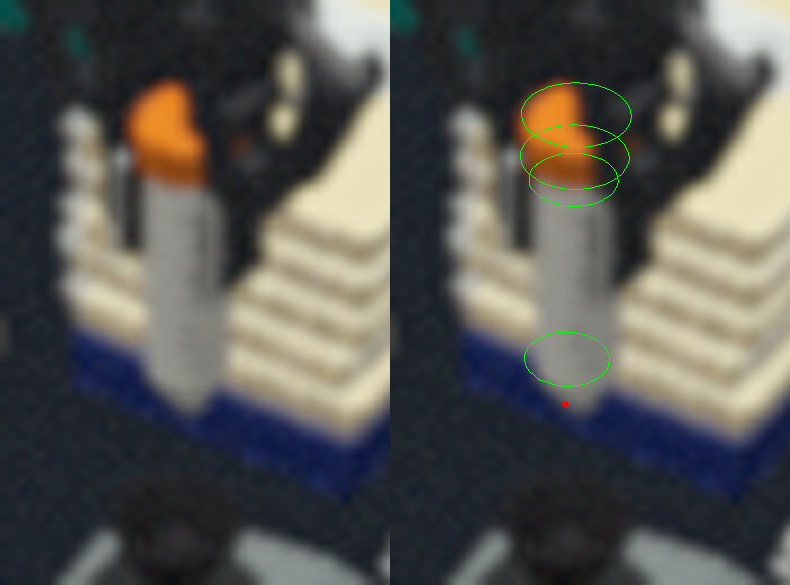

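The scene overlay shows the tip about +12 px right of predicted while the cap matches, so the tube leans slightly. I'll check its y component in the wrist view.

```bash
python3 - <<'E'
from h import *
e=bot.get_state()['eef_pos']; cw=optics.get_calibration('wrist'); w=optics.snapshot('wrist')[:,:,::-1]
x0,y0,k=210,130,5
a=cv2.resize(w[y0:y0+115,x0:x0+80],None,fx=k,fy=k,interpolation=cv2.INTER_CUBIC); b=a.copy()
P=lambda p:(proj(cw,p)-[x0,y0]+.5)*k-.5
def ring(c,r,col): cv2.polylines(b,[np.array([P(np.array(c)+[r*np.cos(t),r*np.sin(t),0]) for t in np.linspace(0,6.3,60)]).astype(np.int32)],True,col,1)
for d,col in((0,(0,255,0)),(.006,(0,0,255))):
    for h,r in((.012,.009),(.019,.014),(.0985,.017),(.114,.017)): ring(e+[0,-d*(.077-h)/.077,h-.058],r,col)
ring([.5418,-.1438,.130],.0195,(255,255,0)); ring([.5418,-.1438,.113],.010,(255,255,0)); ring([.5418,-.1438,.130],.0245,(255,0,255))
cv2.imwrite('pics/w5.png',np.hstack([a,b[:,:400]]))
E
```

```text
(no output)
```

View pics/w5.png

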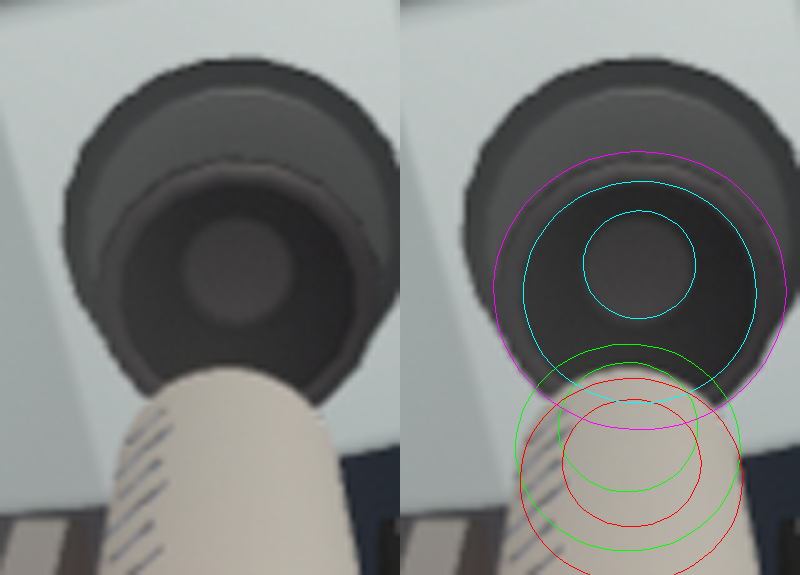

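The cup prediction matches to about 1 mm. The tube front edge at v=367 puts the tip about 4 mm towards -y, at roughly (0.540, -0.145). That needs only a +2 mm x correction before lowering.

{"name": "servo_tool", "arguments": {
  "series": [
    [0.06, 0, -0.5, 0, 0],
    [0, 0, -0.7, 0, 0],
    [0, 0, -0.5, 0, 0],
    [0, 0, -0.3, 0, 0],
    [0, 0, 0, 0, 0]
  ]
}}

```text
time_s: 11.38
eef_pos: [0.5419, -0.1421, 0.1783]
tool_rot: [[0.098, 0.995, -0.001], [0.995, -0.098, 0.001], [0.001, -0.001, -1.0]]
contact_force: [-0.5, 0.3, -0.6]
gripper_width: 0.338
finger_force: 51.5
```

{"name": "servo_tool", "arguments": {
  "series": [
    [0, 0, -0.1, 0, 0],
    [0, 0, 0, 0, 0]
  ]
}}

```text
time_s: 11.62
eef_pos: [0.5425, -0.1424, 0.1765]
tool_rot: [[0.098, 0.995, 0.001], [0.995, -0.098, -0.0], [-0.0, 0.001, -1.0]]
contact_force: [0.5, -0.2, -0.1]
gripper_width: 0.339
finger_force: 51.5
```

{"name": "servo_tool", "arguments": {
  "series": [
    [0, 0, -0.1, 0, 0],
    [0, 0, 0, 0, 0]
  ]
}}

```text
time_s: 11.88
eef_pos: [0.5422, -0.1422, 0.173]
tool_rot: [[0.098, 0.995, -0.0], [0.995, -0.098, 0.0], [0.0, -0.0, -1.0]]
contact_force: [0.2, 0.3, -0.8]
gripper_width: 0.338
finger_force: 51.5
```

{"name": "servo_tool", "arguments": {
  "series": [
    [0, 0, -0.07, 0, 0],
    [0, 0, 0, 0, 0]
  ]
}}

```text
time_s: 12.12
eef_pos: [0.5424, -0.1424, 0.1712]
tool_rot: [[0.098, 0.995, 0.0], [0.995, -0.098, -0.0], [-0.0, 0.0, -1.0]]
contact_force: [0.4, 0.2, 1.4]
gripper_width: 0.337
finger_force: 51.4
```

{"name": "servo_tool", "arguments": {
  "series": [
    [0, 0, -0.07, 0, 0],
    [0, 0, 0, 0, 0]
  ]
}}

```text
time_s: 12.38
eef_pos: [0.5425, -0.1424, 0.1693]
tool_rot: [[0.098, 0.995, 0.001], [0.995, -0.098, -0.0], [-0.0, 0.001, -1.0]]
contact_force: [-0.9, 0.8, 1.9]
gripper_width: 0.337
finger_force: 51.4
```

{"name": "servo_tool", "arguments": {
  "series": [
    [0, 0, -0.05, 0, 0],
    [0, 0, 0, 0, 0]
  ]
}}

```text
time_s: 12.62
eef_pos: [0.5425, -0.1424, 0.1677]
tool_rot: [[0.098, 0.995, 0.001], [0.995, -0.098, -0.0], [-0.0, 0.001, -1.0]]
contact_force: [0.3, 0.1, 5.0]
gripper_width: 0.335
finger_force: 51.4
```

{"name": "servo_tool", "arguments": {
  "series": [
    [0, 0, -0.05, 0, 0],
    [0, 0, 0, 0, 0],
    [0, 0, 0, 0, 0]
  ]
}}

```text
time_s: 13.0
eef_pos: [0.5426, -0.1425, 0.1665]
tool_rot: [[0.098, 0.995, 0.001], [0.995, -0.098, -0.0], [-0.0, 0.001, -1.0]]
contact_force: [-0.1, 0.3, 5.6]
gripper_width: 0.339
finger_force: 51.3
```

{"name": "servo_tool", "arguments": {
  "series": [
    [0, 0, 0, 0, 0],
    [0, 0, 0, 0, 0]
  ]
}}

```text
time_s: 13.25
eef_pos: [0.5426, -0.1424, 0.1665]
tool_rot: [[0.098, 0.995, 0.001], [0.995, -0.098, -0.001], [-0.0, 0.001, -1.0]]
contact_force: [-1.1, 0.0, 6.2]
gripper_width: 0.337
finger_force: 51.3
```

{"name": "servo_tool", "arguments": {
  "series": [
    [0, 0, 0, 0, 0]
  ]
}}

```text
time_s: 13.38
eef_pos: [0.5426, -0.1425, 0.1665]
tool_rot: [[0.098, 0.995, 0.001], [0.995, -0.098, -0.0], [-0.0, 0.001, -1.0]]
contact_force: [-0.5, 0.3, 5.9]
gripper_width: 0.336
finger_force: 51.3
```

{"name": "servo_tool", "arguments": {
  "series": [
    [0, 0, 0, 0, 0]
  ]
}}

```text
time_s: 13.5
eef_pos: [0.5426, -0.1424, 0.1665]
tool_rot: [[0.098, 0.995, 0.001], [0.995, -0.098, -0.0], [-0.0, 0.001, -1.0]]
contact_force: [-1.0, 0.8, 5.8]
gripper_width: 0.341
finger_force: 51.3
```

```bash
python3 - <<'E'
from h import *
cw=optics.get_calibration('wrist'); w=optics.snapshot('wrist')[:,:,::-1]; s=optics.snapshot('scene')[:,:,::-1]; cs=optics.get_calibration('scene')
print(bot.get_state()['contact_force'],bot.get_state()['eef_pos'])
x,y=proj(cs,[.5418,-.1438,.14]).astype(int)
o=np.zeros((480,780,3),np.uint8)
f=lambda a,k:cv2.resize(a,None,fx=k,fy=k,interpolation=cv2.INTER_CUBIC)
o[:,:378]=f(s[y-50:y+30,x-31:x+32],6); o[:,380:780]=f(w[120:280,190:323],3)[:,:400][:480] if 0 else np.pad(f(w[120:280,190:323],3),((0,0),(0,1),(0,0)))
cv2.imwrite('pics/f6.png',o)
E
```

```text
[-1.21894723  0.3329599   6.87548739] [ 0.54260224 -0.14244242  0.16646564]
```

View pics/f6.png

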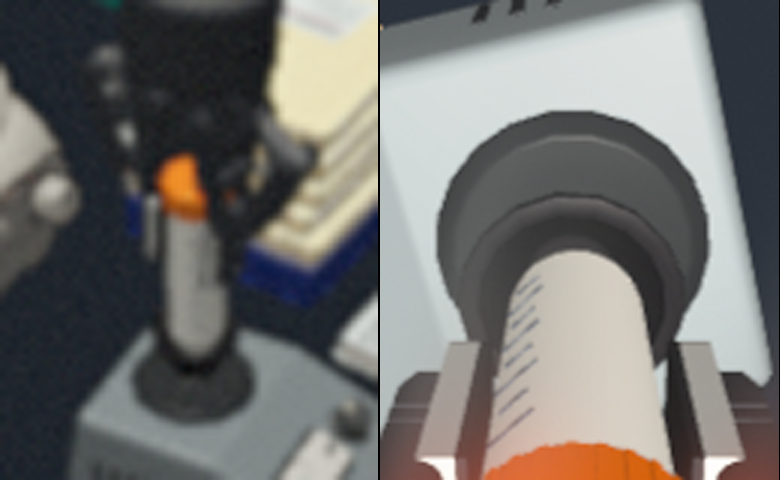

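The tube is seated in the cup and looks centred in x, with about 6.5 N net, which is about 4.5 mm of travel. One numeric check of y, using the barrel's front edge at wrist row 120+250/3.

```bash
python3 - <<'E'
from h import *
cw=optics.get_calibration('wrist')
t=np.linspace(0,6.3,200)
R=lambda c,r:np.array([proj(cw,np.array(c)+[r*np.cos(a),r*np.sin(a),0]) for a in t])
for y in(-.140,-.143,-.146,-.149):
    print(y,[round((min(R([.542,y,.1085+h],r)[:,1])-120)*3,1) for h,r in((.015,.011),(.019,.014),(.022,.014))])
q=R([.5418,-.1442,.1255],.0245); print('rim outer top',(q[:,1].min()-120)*3,'x',(q[:,0].min()-190)*3+380,(q[:,0].max()-190)*3+380)
E
```

```text
-0.14 [np.float64(231.6), np.float64(224.2), np.float64(229.1)]
-0.143 [np.float64(245.0), np.float64(238.0), np.float64(243.1)]
-0.146 [np.float64(258.4), np.float64(251.8), np.float64(257.0)]
-0.149 [np.float64(271.7), np.float64(265.4), np.float64(270.8)]
rim outer top 191.5713171383636 x 455.9161064128486 688.7102681426181
```

The shoulder is at y≈-0.1456 and the cup at y≈-0.1447, within tolerance. Holding now.

{"name": "servo_tool", "arguments": {
  "series": [
    [0, 0, 0, 0, 0],
    [0, 0, 0, 0, 0],
    [0, 0, 0, 0, 0],
    [0, 0, 0, 0, 0],
    [0, 0, 0, 0, 0],
    [0, 0, 0, 0, 0],
    [0, 0, 0, 0, 0],
    [0, 0, 0, 0, 0],
    [0, 0, 0, 0, 0],
    [0, 0, 0, 0, 0],
    [0, 0, 0, 0, 0],
    [0, 0, 0, 0, 0],
    [0, 0, 0, 0, 0],
    [0, 0, 0, 0, 0],
    [0, 0, 0, 0, 0],
    [0, 0, 0, 0, 0],
    [0, 0, 0, 0, 0],
    [0, 0, 0, 0, 0],
    [0, 0, 0, 0, 0],
    [0, 0, 0, 0, 0]
  ]
}}

```text
time_s: 16.1
eef_pos: [0.5426, -0.1425, 0.1665]
tool_rot: [[0.098, 0.995, 0.001], [0.995, -0.098, -0.0], [-0.0, 0.001, -1.0]]
contact_force: [-0.5, -0.7, 6.7]
gripper_width: 0.335
finger_force: 51.3
```

{"name": "servo_tool", "arguments": {
  "series": [
    [0, 0, 0, 0, 0],
    [0, 0, 0, 0, 0],
    [0, 0, 0, 0, 0],
    [0, 0, 0, 0, 0],
    [0, 0, 0, 0, 0],
    [0, 0, 0, 0, 0],
    [0, 0, 0, 0, 0],
    [0, 0, 0, 0, 0],
    [0, 0, 0, 0, 0],
    [0, 0, 0, 0, 0]
  ]
}}

```text
time_s: 17.35
eef_pos: [0.5426, -0.1424, 0.1665]
tool_rot: [[0.098, 0.995, 0.001], [0.995, -0.098, -0.0], [-0.0, 0.001, -1.0]]
contact_force: [-1.0, -0.6, 4.9]
gripper_width: 0.338
finger_force: 51.3
```

```bash
python3 -c "
from rig import bot
print(bot.get_state()['contact_force'],bot.get_state()['eef_pos']); print(bot.close_job())"
```

```text
[-1.01202655 -0.63932637  4.91833414] [ 0.54259276 -0.14243715  0.16647061]
the job is handed in; nothing more can be done
None
```

I handed the job in at about 17 s with the rocker's green end down and the gripped orange tube holding the cup about 4–5 mm down (from force and height readings) for over 3 s; no verdict came back.

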